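# Peel the top sample tray off a clinging stack

### The job

The uppermost of the nested sample trays is stuck in the springy rubber nubs of the draining stand. Take it by its upright grip tab and peel it off corner first: raise the tab corner by a good centimetre while the opposite corner stays down, then lift it away gently, leaving the stand with the lower trays where it is and everything else alone. Finish while holding the tray level, centred about 15 cm above the big steel instrument tray, ready to be filled: keep hold of it, still, and do not put it down.

Things in the scene. Friction and masses are not known exactly. Their poses are not given: they have to be found in the camera images.
- top_tray: uppermost of three nested square pressed-aluminium trays, 90 g. Each: rim 108 x 108 mm, 24 mm high, sloping walls, floor's upper face 8 mm up, four 6 mm feet 26 mm from the middle in x and y; nested 8 mm apart. Origin: centre of its underside (feet), 24 mm above the bench at the start; z up, x and y along its sides; its one grip tab is on its +x+y corner. Held by the stand's nubs
- grip_tab (a point): centre of the upper tray's tab: upright steel plate 8 mm thick, 26 wide, 30 high (14 mm above this point to 16 below, where the rim is), outside the rim's corner; 76 mm from the tray's axis, 38 above its origin, 62 above the bench at the start. Flat faces look outward along the diagonal (+x+y) and inward. Like tabs of lower trays are on the two next corners, 8 and 16 mm lower: take the highest
- tab_corner (a point): point in the upper tray's rim at the tab corner, 64 mm from its middle axis, 23 mm above its origin
- far_corner (a point): point in the upper tray's rim at the corner opposite the tab, 64 mm from its axis, 23 mm above its origin. How to free it: tilted by 0.15 to 0.18 rad about its feet next to this corner (37 mm from the axis, at origin height), it snaps off the two nubs on the tab's side; lifted slowly, still tilted, it leaves the other two. Pulled up level, it takes the stand along
- tray_middle (a point): middle of the upper tray, on its axis, 12 mm above its origin
- lower_trays: white draining stand (150 x 150 x 8 mm) with the two lower trays fixed in it, 225 g, loose on the bench. Posts 58 mm high, 16 mm wide, at the middle of each side (inner faces 63 mm from the axis) each carry a sprung black rubber nub, 10 mm ball, reaching 1 mm over the upper tray's rim; it gives way at about 1 N. Origin: centre of the underside, on the bench; z up, axes as the upper tray's
- stack_middle (a point): point on the stand's axis between the two lower trays, 20 mm above the bench
- steel_tray: the big rectangular stainless instrument tray, 169 x 249 x 22 mm, fixed on the bench, beside the stack (either may be on the left). Origin: centre of its underside; y along its long side, z up. Fixed round the work: a tall microscope at the left (about x 0.57, y 0.53: keep the arm clear of it), a balance behind (0.76, 0.11)
- steel_middle (a point): middle of the steel tray's inner floor, 2 mm above the bench
- stain_bottle: bystander: small brown bottle with a black cap, 27 mm wide, 58 mm high, standing loose between the two work places. Origin: centre of its underside
Not all that is in view belongs to the job. Leave any green look-alike of the top_tray alone.

How it is judged:
On the way:
1. the tab corner of the upper tray is peeled up by 8 mm or more while its opposite corner is still down (within 5 mm of its seat) (z of tab_corner in the frame of lower_trays above 0.055 m and z of far_corner in the frame of lower_trays below 0.052 m and contact force between the fingers and top_tray above 0.5 N), for 0.1 s.
At the end, for the whole second after the job is handed in: The fingers hold the upper tray still, level within 0.25 rad, its middle within 40 mm of the steel tray's middle seen from above and 100 to 220 mm above the bench, touching neither the steel tray nor the other trays; the stand with the lower trays is on the bench within 30 mm of where they were (horizontal distance between tray_middle and steel_middle below 0.04 m and height (world z) of tray_middle between 0.1 and 0.22 m and angle between tray_middle's own z axis and vertical below 0.25 rad and contact force between the fingers and top_tray above 1 N and contact force between top_tray and steel_tray below 0.05 N and contact force between top_tray and lower_trays below 0.05 N and linear speed of top_tray below 0.03 m/s and distance of stack_middle from where it was at the start of the episode below 0.03 m and height (world z) of stack_middle below 0.024 m and angle between stack_middle's own z axis and vertical below 0.1 rad); the arm keeps its last pose, push and grip.
It fails at once if the stand with the lower trays is lifted off the bench (12 mm or more) or tipped (height (world z) of stack_middle above 0.032 m or angle between stack_middle's own z axis and vertical above 0.25 rad).
It fails at once if the stand with the lower trays is dragged more than 40 mm (distance of stack_middle from where it was at the start of the episode above 0.04 m).
It fails at once if the small bottle is pushed or knocked over (distance of stain_bottle from where it was at the start of the episode above 0.03 m or angle between stain_bottle's own z axis and vertical above 0.5 rad).
It also fails if it takes over 45 s, if anything falls off the work surface, if the arm or the gripper's body presses on something with over 40 N, if the wrist force passes 120 N, or if a joint passes its speed limit or range.

### The arm

A 6-joint arm with a two-finger parallel gripper is mounted at the origin on a cart in front of the work surface, level with it; the furniture and walls round the work are solid. World frame = base frame: x ahead of the robot, y to its left, z up, the work surface at z = 0. Lengths are in m, angles in rad, forces in N, time in s.
With the tool pointing down it reaches from about 0.35 to 0.85 m from the base axis. Payload 8.1 kg.
Tool frame: the origin (TCP) lies at the very end of the fingers, on their centre line; the grasp point (between the pads) lies 19 mm behind it (robot.pinch_z is the distance from the TCP to the grasp point, in m); y points along the fingers, x is the direction in which the jaws open and shut, and the axes are right-handed (so a half turn about y gives the same grasp; the last joint's range is limited). The gripper opens to 93 mm and grips with 3 to 60 N. Pads are 15 mm wide; open, the fingers measure 128 mm over their backs; the gripper's body (75 mm by 188 mm) begins 65 mm behind the grasp point.
Start: joints at [1.153, 0.13, 1.488, -0, 1.523, -0.085], TCP at [0.196, 0.567, 0.219] pointing down, gripper open.
Joint ranges: [-2.96, 2.96], [-0.89, 2.26], [0.02, 2.5], [-1.34, 4.48], [0, 2.73], [-2.66, 2.66]. Speed limits (rad/s): [2.39, 2.39, 2.79, 3.14, 3.14, 3.14].

### API

Orientations are given as a rotation vector (axis times angle).
In Python, from plant import robot gives the robot as it stands.
- The arm moves only by the shell command python3 -m inch 'ROWS' [FORCE]. ROWS is JSON, a list of rows, each a list of 5 numbers: the closure, from -1 (fully open) to 1 (shut), then the shift along the world's x, y, z in m, then the turn about the world's z in rad. A call has 1 to 8 rows; each row is the pose to reach, as a shift and turn from the pose measured when the call began; what a row does not reach only later rows make up. A row lasts 1/8 s, in which the tool goes at most 62.5 mm and 10.7 degrees, less where a joint would pass 70% of its speed; a pose out of reach is approached as far as the arm can. A call with a gripper value outside its range is refused whole. The fingers move at their own pace and stop on an object; FORCE is the grip in N (left out, the last holds). Time passes only in rows, so rows that repeat a pose let the fingers close. It gives the time, the measured TCP pose, the force and the opening at its end, in the units of the state.
- robot.read_state(): the state, without advancing time (a new reading comes with each control period).
- robot.read_camera(name): name is "side" or "top"; returns a dict with "color" (420x560x3 uint8, red, green, blue), "mtx" (3x3 intrinsics, pixels), "R" (3x3) and "t" (3): a world point X has camera coordinates R X + t. Camera axes: x right, y down, z forward; pixel columns grow to the right and rows downward; lengths in m; the calibration is good to about 2 mm. A picture is of the moment at which its call begins. There is no depth.
- robot.close_job(): hands the job in, once; it reports no verdict.
The state is a dict: "t": time; "q": joint angles; "dq": joint speeds; "joint_torque": joint torques, N m; "tool_pos": TCP position; "orientation": TCP orientation; "force": force on the tool from outside, world axes, zero at the start; "wrist_torque": the same for the moment, N m; "opening": finger opening in m.
Only numpy, scipy, OpenCV 4.12 (cv2) and the standard library are available. Lean on these libraries where they do the work, as an engineer would, in place of code of your own. Each camera call takes 0.05 s, during which the arm holds its last target. There are 200 camera calls.

## Working session

There is one attempt and no reset: what is moved stays moved. The work goes in short steps, Python scripts to look and compute and a shell command to move; the robot and the scene stay as the last step left them, time stands still between calls to the robot, and variables do not carry over. Pictures are saved under pics/ and viewed, about 8 in all and at most 12, crops included, and the job is handed in when it is done.

```bash
ls; mkdir -p pics; cat > h.py <<'E'
import numpy as np,cv2
from plant import robot
def snap(n,f,crop=None,s=1):
    c=robot.read_camera(n); im=c["color"][:,:,::-1]
    np.savez(f"cal_{n}.npz",mtx=c["mtx"],R=c["R"],t=c["t"])
    cv2.imwrite(f"raw_{f}.png",im)
    if crop: x0,y0,x1,y1=crop; im=im[y0:y1,x0:x1]
    cv2.imwrite(f"pics/{f}.png",cv2.resize(im,None,fx=s,fy=s,interpolation=cv2.INTER_CUBIC)); return c
def cal(n): return np.load(f"cal_{n}.npz")
def ray(n,u,v,z):
    c=cal(n); d=c["R"].T@np.linalg.solve(c["mtx"],[u,v,1]); o=-c["R"].T@c["t"]
    return o+d*(z-o[2])/d[2]
def proj(n,X):
    c=cal(n); p=c["mtx"]@(c["R"]@np.array(X)+c["t"]); return p[:2]/p[2]
E
python3 - <<'E'
from h import *
for n in("top","side"):
    c=snap(n,n+"0",s=1.4); print(n,-c["R"].T@c["t"],c["mtx"][0,0])
s=robot.read_state();print(s["t"],s["tool_pos"],s["orientation"],s["opening"])
E
```

```text
pics
top [0.17823498 0.22117936 1.69479858] 438.60388338100273
side [-0.07120658 -0.79211444  0.64182936] 427.6685423143237
0.1 [0.19578841 0.56661387 0.21770355] [-1.34932937 -0.95958511  0.9619302 ] 0.09302408005684658
```

View pics/top0.png

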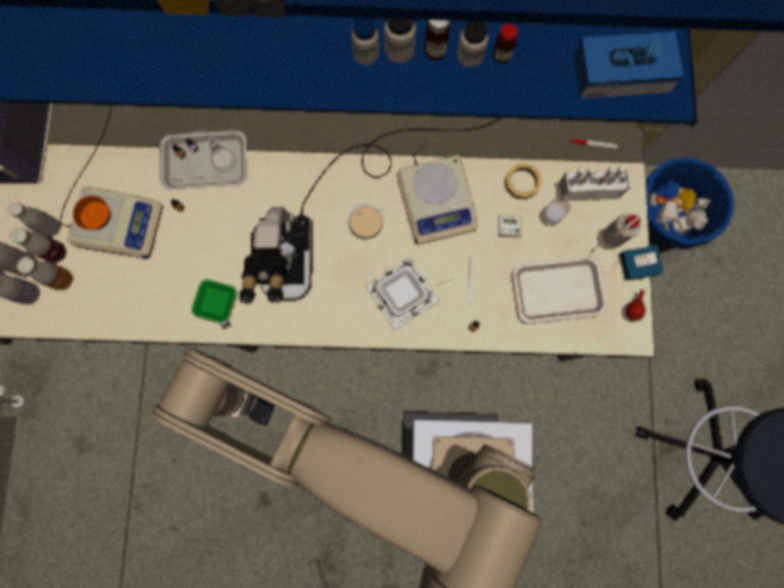

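View pics/side0.png

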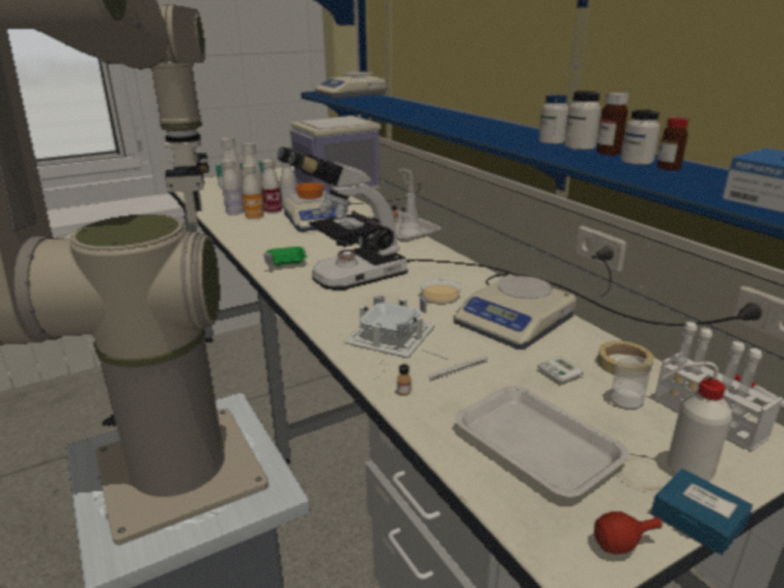

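Top view (1.4x): stack at (402,292), steel tray at (558,291), bottle at (474,325). Side view: stack at (392,325), bottle at (404,380). I'll enlarge the stack in both views.

```bash
python3 - <<'E'
from h import *
a=cv2.imread("raw_top0.png")[175:245,250:325]; b=cv2.imread("raw_side0.png")[205:257,243:315]
f=lambda i:cv2.resize(i,(i.shape[1]*8,i.shape[0]*8),interpolation=cv2.INTER_CUBIC)
a=cv2.resize(a,None,fx=8,fy=8,interpolation=cv2.INTER_CUBIC);cv2.imwrite("pics/ta.png",a)
b=f(b);cv2.imwrite("pics/sb.png",b)
for k,u,v,z in[("stack",402,292,.048),("steelTL",513,266,.022),("TR",599,262,.022),("BR",604,316,.022),("BL",519,322,.022),("bottle",474,325,.058)]:
    print(k,ray("top",u/1.4,v/1.4,z).round(3))
for k,u,v,z in[("bottlebase",404,392,0),("stack",392,308,.048)]: print(k,ray("side",u/1.4,v/1.4,z).round(3))
E
```

```text
stack [0.487 0.201 0.048]
steelTL [ 0.575 -0.108  0.022]
TR [ 0.594 -0.35   0.022]
BR [ 0.441 -0.359  0.022]
BL [ 0.417 -0.123  0.022]
bottle [0.4   0.006 0.058]
bottlebase [ 0.407 -0.002  0.   ]
stack [0.514 0.226 0.048]
```

View pics/ta.png

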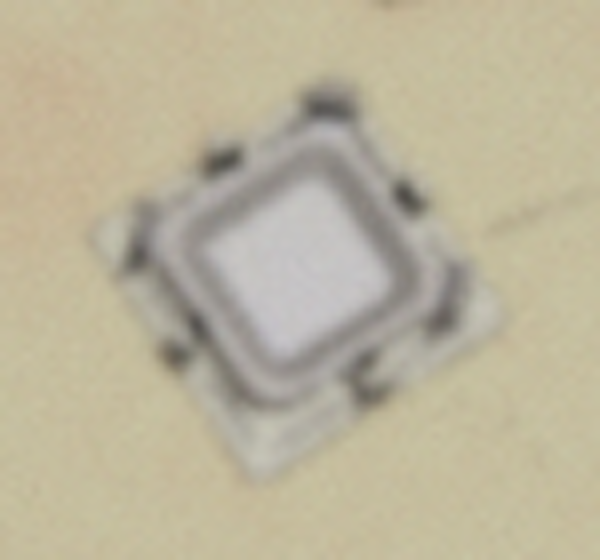

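View pics/sb.png

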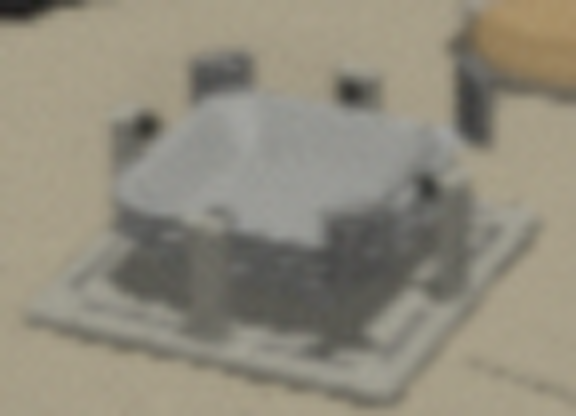

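```bash
cat > fit.py <<'E'
from h import *
from scipy.optimize import least_squares
T=lambda x,y:((x+.5)/8-.5+250,(y+.5)/8-.5+175); S=lambda x,y:((x+.5)/8-.5+243,(y+.5)/8-.5+205)
k=.075
# local pts: tab along +x+y
obs=[("top",T(92,235),(-k,k,.004)),("top",T(262,482),(-k,-k,.004)),("top",T(508,318),(k,-k,.004)),
("top",T(298,270),(0,0,.032)),("top",T(330,102),(.0537,.0537,.074)),
("side",S(25,315),(-k,k,.004)),("side",S(392,402),(-k,-k,.004)),("side",S(542,220),(k,-k,.004))]
def w(p,l):
    c,s=np.cos(p[2]),np.sin(p[2]);return [p[0]+c*l[0]-s*l[1],p[1]+s*l[0]+c*l[1],l[2]]
f=lambda p:np.concatenate([proj(n,w(p,l))-uv for n,uv,l in obs])
best=min((least_squares(f,[.5,.2,a],loss="soft_l1") for a in np.arange(-3,3,.7)),key=lambda r:r.cost)
p=best.x;print(p,best.cost);print(f(p).reshape(-1,2).round(1))
print("tab",w(p,(.0537,.0537,.062)),"diag angle",p[2]+np.pi/4)
E
python3 fit.py; python3 - <<'E'
from scipy.spatial.transform import Rotation as R
from plant import robot
print(R.from_rotvec(robot.read_state()["orientation"]).as_matrix().round(3))
E
```

```text
[ 0.49264682  0.19876944 -0.39847441] 125.63975586713255
[[  1.2  14.5]
 [ 15.   -0.5]
 [ -0.2 -14.4]
 [  1.   -0.5]
 [ -9.9   0. ]
 [  6.6 -15.8]
 [-35.6  -2.4]
 [ -3.   16.5]]
tab [np.float64(0.5629759286149889), np.float64(0.22742598162281813), 0.062] diag angle 0.3869237494195519
[[ 0.327 -0.001 -0.945]
 [ 0.945 -0.002  0.327]
 [-0.002 -1.     0.   ]]
```

I mislabelled the side-view corners: left is -x, bottom -y, right +x. Refitting with the right labels.

```bash
sed -i 's/S(25,315),(-k,k,/S(25,315),(-k,-k,/;s/S(392,402),(-k,-k,/S(392,402),(k,-k,/;s/S(542,220),(k,-k,/S(542,220),(k,k,/' fit.py; python3 fit.py; python3 - <<'E'
from h import *
a=cv2.imread("raw_top0.png")[180:235,355:440]; cv2.imwrite("pics/st.png",cv2.resize(a,None,fx=8,fy=8,interpolation=cv2.INTER_CUBIC))
E
```

```text
[ 0.49298911  0.20058423 -0.94988333] 1.7742590951539554
[[-0.4 -0. ]
 [-0.3  0.6]
 [ 0.7 -0.1]
 [ 0.5 -0.6]
 [ 0.5 -0.9]
 [-0.7  0.1]
 [-0.1 -0.3]
 [-0.2 -0.5]]
tab [np.float64(0.5679073577900451), np.float64(0.18814894314762387), 0.062] diag angle -0.1644851676752518
```

View pics/st.png

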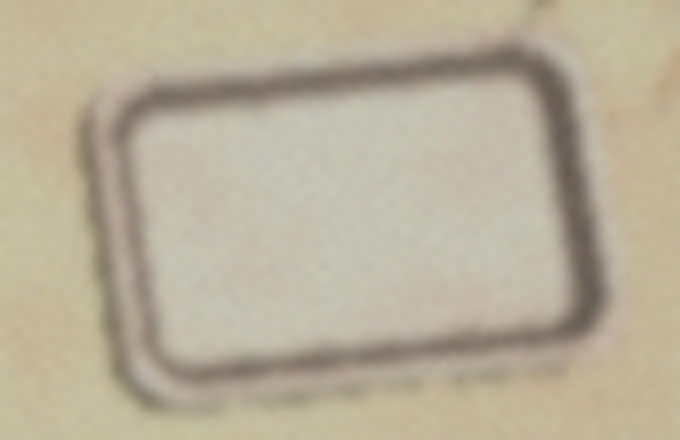

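Fit residuals are under 1 px, so the tab is at (0.568, 0.188) on a diagonal at -0.164 rad. The steel tray rim corners in the crop are (90,85), (555,40), (605,350) and (140,405). Next I move above the tab, swinging wide of the microscope.

```bash
python3 -m inch '[[-1,0.06,-0.15,0,-0.5],[-1,0.11,-0.25,0,-0.8],[-1,0.164,-0.327,0,-1.1],[-1,0.164,-0.327,0,-1.4],[-1,0.164,-0.327,0,-1.4],[-1,0.164,-0.327,0,-1.4],[-1,0.164,-0.327,0,-1.4],[-1,0.164,-0.327,0,-1.4]]'; python3 - <<'E'
from h import *
P=[((x+.5)/8-.5+355,(y+.5)/8-.5+180) for x,y in[(90,85),(555,40),(605,350),(140,405)]]
W=np.array([ray("top",u,v,.02) for u,v in P]);print(W.round(3),W.mean(0).round(3),np.linalg.norm(W-np.roll(W,1,0),axis=1))
E
```

```text
t: 1.1
tool_pos: [0.3601, 0.2386, 0.2173]
orientation: [-1.567, 0.134, -0.131]
force: [0.3, 0.3, 0.4]
opening: 0.0927
[[ 0.574 -0.106  0.02 ]
 [ 0.604 -0.335  0.02 ]
 [ 0.45  -0.355  0.02 ]
 [ 0.417 -0.129  0.02 ]] [ 0.511 -0.231  0.02 ] [0.1593133  0.2317283  0.15512355 0.22856227]
```

```bash
python3 -m inch '[[-0.3,0.05,-0.012,-0.02,0],[-0.3,0.1,-0.025,-0.04,0],[-0.3,0.15,-0.037,-0.06,0],[-0.3,0.208,-0.051,-0.09,0],[-0.3,0.208,-0.051,-0.107,0],[-0.3,0.208,-0.051,-0.107,0],[-0.3,0.208,-0.051,-0.107,0],[-0.3,0.208,-0.051,-0.107,0]]'; python3 - <<'E'
from h import *
from scipy.spatial.transform import Rotation as R
snap("side","s1"); snap("top","t1")
a=cv2.imread("raw_s1.png")[180:260,235:325]; a=cv2.resize(a,None,fx=6,fy=6,interpolation=cv2.INTER_CUBIC)
cv2.imwrite("pics/s1c.png",a)
s=robot.read_state();x=R.from_rotvec(s["orientation"]).as_matrix()[:,0];print(s["tool_pos"],np.arctan2(x[1],x[0]))
for k,X in(("tcp",s["tool_pos"]),("tabtop",[.568,.188,.076])):print(k,(proj("side",X)-[235,180])*6)
E
```

```text
t: 2.1
tool_pos: [0.5684, 0.1884, 0.1126]
orientation: [-1.566, 0.131, -0.132]
force: [0.1, 0.5, 0.4]
opening: 0.0606
[0.56839946 0.18820822 0.11220114] -0.1680941225057401
tcp [400.85405002 128.84665202]
tabtop [399.46586512 194.3954318 ]
```

View pics/s1c.png

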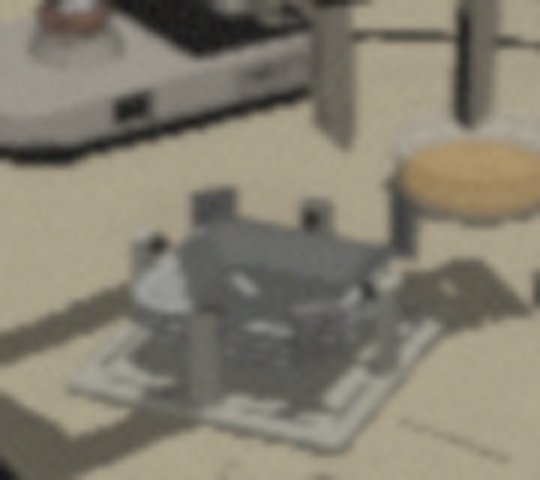

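The tab top shows at about (402,185), between the fingertips at (345,145) and (475,125), so the alignment is good. I'll descend and close softly.

```bash
python3 -m inch '[[-0.3,0,0,-0.03,0],[-0.3,0,0,-0.06,0],[-0.3,0,0,-0.06,0],[-0.3,0,0,-0.06,0]]' && python3 -m inch '[[0.2,0,0,0,0],[1,0,0,0,0],[1,0,0,0,0],[1,0,0,0,0],[1,0,0,0,0],[1,0,0,0,0],[1,0,0,0,0],[1,0,0,0,0]]' 6
```

```text
t: 2.7
tool_pos: [0.5691, 0.1885, 0.0538]
orientation: [-1.565, 0.13, -0.133]
force: [-0.1, -0.3, 0.2]
opening: 0.0602
t: 3.7
tool_pos: [0.569, 0.1885, 0.0537]
orientation: [-1.565, 0.13, -0.133]
force: [-1.1, 1.2, -0.9]
opening: 0.0081
```

```bash
python3 -m inch '[[1,-0.0005,0.0001,0.0015,0],[1,-0.001,0.0002,0.003,0],[1,-0.0015,0.0003,0.0045,0],[1,-0.002,0.0004,0.006,0],[1,-0.003,0.0005,0.008,0],[1,-0.0036,0.0006,0.0095,0],[1,-0.0036,0.0006,0.0095,0],[1,-0.0036,0.0006,0.0095,0]]'; python3 - <<'E'
from h import *
snap("side","s2",(235,180,325,260),6)
print(robot.read_state()["wrist_torque"])
E
```

```text
t: 4.7
tool_pos: [0.5654, 0.1891, 0.0632]
orientation: [-1.565, 0.13, -0.133]
force: [1.4, -0.0, -1.2]
opening: 0.0091
[-0.08814191 -0.24445377 -0.00679658]
```

View pics/s2.png

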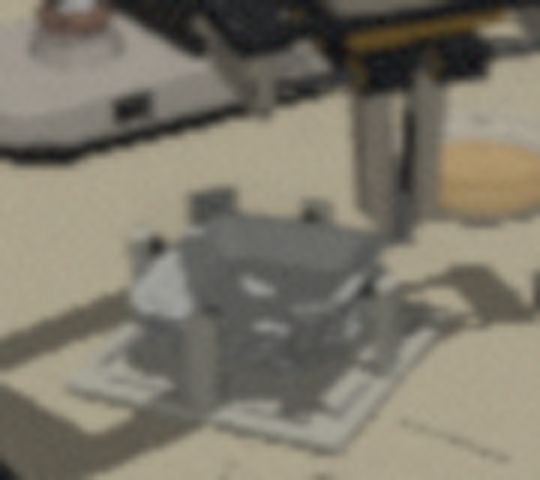

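The tab corner is rising (rim about (385,240), was 250), and the base corner at (335,450) hasn't moved. I'll continue the arc.

```bash
python3 -m inch '[[1,-0.0005,0.0001,0.0015,0],[1,-0.001,0.0002,0.003,0],[1,-0.0016,0.0003,0.0045,0],[1,-0.0024,0.0004,0.006,0],[1,-0.0034,0.0005,0.008,0],[1,-0.0044,0.0007,0.0095,0],[1,-0.0044,0.0007,0.0095,0],[1,-0.0044,0.0007,0.0095,0]]'; python3 - <<'E'
from h import *
snap("side","s3",(235,180,325,260),6)
print(robot.read_state()["wrist_torque"])
E
```

```text
t: 5.75
tool_pos: [0.5611, 0.1898, 0.0727]
orientation: [-1.565, 0.13, -0.133]
force: [0.8, -0.5, -1.8]
opening: 0.0113
[-0.1529298  -0.20255178 -0.01988599]
```

View pics/s3.png

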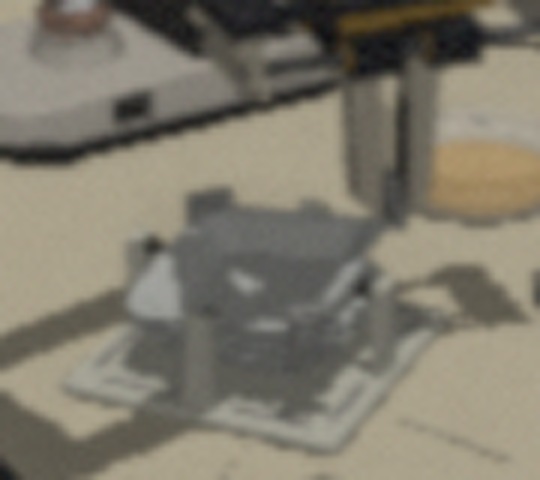

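The tray is clearly tilted: tab-side rim at (383,222), far side still seated, stand corner unchanged at (335,450). Now a slow lift, easing slightly away from the far nubs.

```bash
python3 -m inch '[[1,0.0005,-0.0001,0.001,0],[1,0.001,-0.0002,0.002,0],[1,0.0015,-0.0003,0.003,0],[1,0.002,-0.0004,0.004,0],[1,0.0025,-0.0004,0.0055,0],[1,0.003,-0.0005,0.007,0],[1,0.003,-0.0005,0.0085,0],[1,0.003,-0.0005,0.01,0]]'; python3 - <<'E'
from h import *
snap("side","s4",(235,180,325,260),6)
print(robot.read_state()["wrist_torque"])
E
```

```text
t: 6.8
tool_pos: [0.5641, 0.1893, 0.0828]
orientation: [-1.565, 0.13, -0.133]
force: [0.1, 0.3, -1.0]
opening: 0.0079
[-0.07715721  0.0271847   0.00951924]
```

View pics/s4.png

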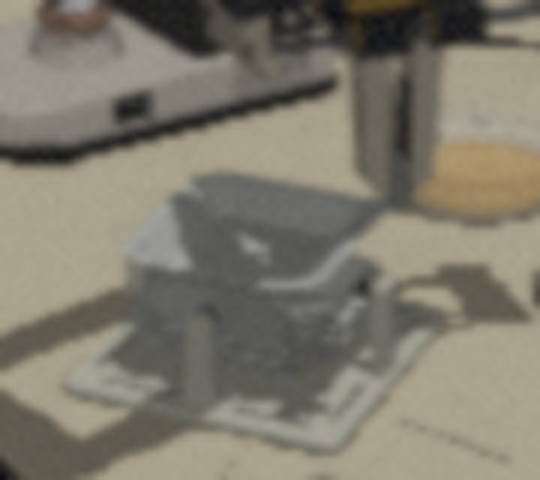

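The tray is free and has snapped level in the pads (opening 7.9 mm), with the stand still in place. I'll firm the grip, lift and carry.

```bash
python3 -m inch '[[1,0,0,0.002,0],[1,0,0,0.006,0],[1,0,0,0.014,0],[1,0,0,0.026,0],[1,0,0,0.042,0],[1,0,0,0.06,0],[1,0,0,0.078,0],[1,0,0,0.09,0]]' 25 && python3 -m inch '[[1,0,-0.01,0,0],[1,0.001,-0.03,0,0],[1,0.003,-0.06,0,0],[1,0.005,-0.09,0,0],[1,0.007,-0.12,0,0],[1,0.009,-0.15,0,0],[1,0.01,-0.18,0,0],[1,0.011,-0.2,0,0]]' && python3 -m inch '[[1,0,-0.02,0,0],[1,0.001,-0.05,0,0],[1,0.003,-0.08,0,0],[1,0.005,-0.12,0,0],[1,0.007,-0.16,0,0],[1,0.009,-0.195,0,0],[1,0.01,-0.22,0,0],[1,0.011,-0.233,0,0]]' && python3 -m inch '[[1,0,0,0,0],[1,0,0,0,0],[1,0,0,0,0],[1,0,0,0,0]]'; python3 - <<'E'
from h import *
c=snap("side","s5",(190,100,510,400),1.5); snap("top","t5")
a=cv2.resize(cv2.imread("pics/s5.png"),(480,450)); b=cv2.resize(cv2.imread("raw_t5.png")[150:270,260:450],None,fx=1.6,fy=3.75)
b=cv2.resize(cv2.imread("raw_t5.png")[150:270,340:440],(320,384)); b=cv2.copyMakeBorder(b,0,66,0,0,0)
cv2.imwrite("pics/f5.png",np.hstack([a,b])); print(robot.read_state()["wrist_torque"])
print(proj("top",[.511,-.231,.155]),proj("side",[.511,-.231,.155]))
E
```

```text
t: 7.85
tool_pos: [0.5648, 0.1895, 0.1751]
orientation: [-1.565, 0.128, -0.135]
force: [0.3, 0.2, -1.0]
opening: 0.0076
t: 8.85
tool_pos: [0.575, -0.0129, 0.1741]
orientation: [-1.565, 0.131, -0.135]
force: [0.3, 0.9, -1.4]
opening: 0.0077
t: 9.85
tool_pos: [0.5855, -0.2472, 0.1736]
orientation: [-1.564, 0.133, -0.136]
force: [0.3, 0.5, -0.3]
opening: 0.0077
t: 10.35
tool_pos: [0.5857, -0.2465, 0.1737]
orientation: [-1.564, 0.132, -0.135]
force: [-0.1, 0.1, -0.2]
opening: 0.0082
[-0.12269556  0.01605457 -0.04614233]
[407.94845487 199.97493919] [386.03968849 258.26846645]
```

View pics/f5.png

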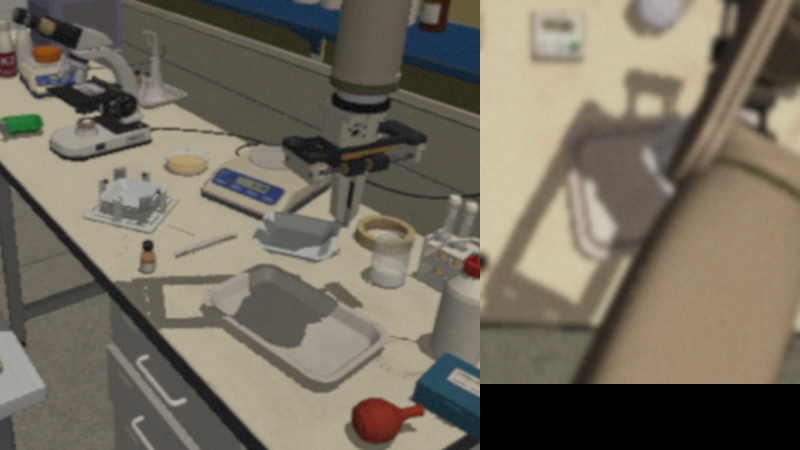

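The tray's centre is at (297,235) in the picture, against a predicted (294,237). It is level and held at about 0.155 m, and the stand at (133,205) and bottle at (148,257) are untouched. Handing in.

```bash
python3 - <<'E'
from h import *
a,b=[cv2.imread(f"raw_{k}.png")[225:257,240:280].astype(int) for k in("s1","s5")]
print("stand base diff",abs(a-b).mean()); s=robot.read_state(); print(s["opening"],abs(s["dq"]).max())
robot.close_job()
E
```

```text
stand base diff 29.35234375
0.007988955864628888 0.003645462379412789
the job is handed in; nothing more can be done
```

I peeled the top tray off tab corner first, lifted it free, carried it over the steel tray and handed the job in while still holding it. The hand-in gave no verdict.

- **Peel:** I gripped the tab by its flat faces with 6 N and raised it about 19 mm along an arc. The tray pivoted in the pads to about 0.17 rad. The side view showed the far side still down and the stand not moving.
- **Release:** A slow lift freed the last two nubs, and the tray levelled itself in the pads. I then raised the grip to 25 N and carried it across.
- **At hand-in:**
  - The tray looked level, with its middle about 0.155 m above the bench, worked out from the tool height.
  - Its middle was within a few millimetres of my estimate of the steel tray's centre, judged from the side view. In the top view the arm covered part of the tray.
  - The finger opening was 8 mm, matching the tab thickness, and the arm was still (joint speeds below 0.004 rad/s).
  - The time was about 10.5 s of the 45 s allowed.
- **Stand and bottle:** Both looked to be in their original places.
- **Check that disagreed:** A rough pixel comparison of the stand before and after gave a mean difference of 29 grey levels. That crop also includes the removed tray and the arm's shadows, so it neither confirms nor rules out a small shift. I am relying on the pictures for the stand's position.

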